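Pack the racer's red spares case in layers

ROBOT

A 6-joint arm with a two-finger parallel gripper is mounted at the origin on the work surface. World frame = base frame: x ahead of the robot, y to its left, z up, the work surface at z = 0. Lengths are in m, angles in degrees, forces in N, time in s.
With the tool pointing down it reaches from about 0.325 to 0.775 m from the base axis. Payload 5.5 kg.
Tool frame: the origin (TCP) lies at the centre of the arm's flange, where the gripper is bolted on; the fingertips stand 182 mm ahead of it and the grasp point (between the pads) lies 163 mm ahead of it; z points along the fingers, y is the direction in which the jaws open and shut (so a half turn about z gives the same grasp; the last joint's range is limited). The gripper opens to 88 mm and grips with 3 to 60 N. Pads are 20 mm wide; open, the fingers measure 115 mm over their backs; the gripper's body (75 mm by 178 mm) begins 61 mm behind the grasp point.
Start: joints at [66.251, 5.22, 70.514, -0, 104.267, -3.249], TCP at [0.21, 0.562, 0.405] pointing down, gripper open.
Joint ranges: [-164.24, 164.24], [-49.07, 125.15], [9.68, 141.18], [-86.29, 266.29], [3.28, 154.24], [-151.56, 151.56]. Speed limits (degrees/s): [147.25, 147.25, 172.46, 180, 180, 180].

INTERFACE

Orientations are given as [roll, pitch, yaw] about the fixed x, y, z axes, in that order (R = Rz(yaw) Ry(pitch) Rx(roll)).
In Python, from station import r gives the robot as it stands. The module is installed in compiled form; this text tells all that it offers. Calls block until the motion is done:
- r.reach(position, orientation): joint-space move of the TCP to a pose.
- r.servo_line(position, rotation=None, speed=0.15): straight line of the TCP; rotation=None keeps the orientation; speed is the mean speed in m/s.
- r.move_joints(angles): joint-space move.
- r.let_go() and r.grab(squeeze=None): open the fingers fully, or close them until they stop; squeeze is the grip in N (None keeps the last).
- r.wait(seconds).
- r.inverse_kinematics(position, orientation): joint angles nearest the present ones, or None.
- r.sense(): the state.
- r.snapshot(name): name is "scene" or "top" or "wrist"; returns a dict with "frame" (400x640x3 uint8, red, green, blue), "fx", "fy", "cx", "cy" (pixels), "dist_coeffs" ([k1, k2, p1, p2, k3] as OpenCV has them; the pictures are not rectified), "R" (3x3) and "t" (3): a world point X has camera coordinates R X + t. Camera axes: x right, y down, z forward; pixel columns grow to the right and rows downward; lengths in m; the calibration is good to about 2 mm. A picture is of the moment at which its call begins. There is no depth.
A pose or a line that the arm cannot do raises r.IKError and nothing moves.
- r.hand_in(): hands the job in, once; it reports no verdict.
The state is a dict: "clock": time; "joints": joint angles; "joint_vel": joint speeds; "joint_torque": joint torques, N m; "tcp_pos": TCP position; "orientation": TCP orientation; "contact_force": force on the tool from outside, world axes, zero at the start; "torque": the same for the moment, N m; "opening": finger opening in m.
Only numpy, scipy, OpenCV 4.12 (cv2) and the standard library are available. Lean on these libraries where they do the work, as an engineer would, in place of code of your own. Each camera call takes 0.05 s, during which the arm holds its last target. There are 200 camera calls.

TASK

Pack the red spares case in layers: first take out the wheel that was left in the bottom of it, lay each coil-over damper down in a foam cradle of its own, then lay the thin black deck plate flat, centred and square across the two foam ledges so that it covers the dampers, and last lay every wheel flat on the deck plate, side by side on its centre line. The plate is too thin to grip where it lies on the flat-topped charger, so slide one end out over the charger edge first. Leave the tools and other things on the table where they are.

Things in the scene. Friction and masses are not known exactly. Their poses are not given: they have to be found in the camera images.
- case: red open case, 142 (its x) x 200 (its y) x 46 mm high, fixed to the table, walls 5 mm, dark grey foam inside. Origin: centre of its underside, on the table, z up. Foam floor 4 mm above the origin. Three cradles cross it along its x. Two full-width foam ledges at its y ends cover |y| 72 to 95 mm; their tops are 36 mm above the origin (10 mm below the rim). Long-side strips of foam (|x| 36 to 66 mm) are 12 mm high
- cradle1 (a point): centre of the floor of the cradle at y = -54 mm in the case. A cradle is 72 mm long (case x) x 24 mm wide (case y), 8 mm deep, floor 4 mm above the table. Its side ridges stand only near its ends (|x| 20 to 36 mm): the middle 40 mm is open floor at both sides for the fingers. Any damper may go in any cradle, either way round
- cradle2 (a point): the same for the middle cradle, y = 0 in the case
- cradle3 (a point): the same for the cradle at y = +54 mm in the case
- ledges (a point): point in the middle of the case at the height of the ledge tops (36 mm above the table): the plate's origin belongs here, its long axis along the case's y, either way round. Between the ledges the space 14 mm below the plate is free of the dampers
- charger: light grey flat-topped battery charger, 120 (its x) x 230 (its y) x 50 mm high, fixed to the table. Origin: centre of its underside, z up. The plate starts on its top, long axis roughly along the charger's y
- deck: thin black plate, grey windows, orange dots, 60 (its x) x 170 (its y) x 2.5 mm, 45 g. Origin: centre of its underside, z up. Slides when pressed with closed fingertips (5 to 25 N) and drawn along. With 60 mm over the edge it stays and is gripped from above across its 60 mm width, fingertips some 10 mm below it, 30 to 45 mm from the end so that the fingers clear the ledges later
- damper1: coil-over damper lying on the table: yellow spring 16 mm in diameter between two square ends (one orange, one silver), 64 mm long (its x) x 18 mm wide x 18 mm high, 30 g; it does not roll. Origin: centre of its underside, z up. Grip it across its middle. May be absent (None)
- damper2: coil-over damper lying on the table: yellow spring 16 mm in diameter between two square ends (one orange, one silver), 64 mm long (its x) x 18 mm wide x 18 mm high, 30 g; it does not roll. Origin: centre of its underside, z up. Grip it across its middle. May be absent (None)
- damper3: coil-over damper lying on the table: yellow spring 16 mm in diameter between two square ends (one orange, one silver), 64 mm long (its x) x 18 mm wide x 18 mm high, 30 g; it does not roll. Origin: centre of its underside, z up. Grip it across its middle. May be absent (None)
- wheel1: black-tyred wheel with a white hub lying flat, 62 mm in diameter, 26 mm thick, 45 g. Origin: centre of its underside, z along its axle. It starts in the bottom of the case, lying on the foam 12 mm above the table; there is free table in front of the charger to set it down on
- wheel2: black-tyred wheel with a white hub lying flat, 62 mm in diameter, 26 mm thick, 45 g. Origin: centre of its underside, z along its axle. It starts on the table. May be absent (None)
- wheel1_mid (a point): middle of wheel1, 13 mm above its underside
- wheel2_mid (a point): middle of wheel2, 13 mm above its underside
- driver: blue-handled screwdriver, 140 mm long, lying beyond the case; leave it. Origin: middle of its length, on the table
- cap: yellow plastic cap, 48 mm in diameter, 12 mm high, lying between case and charger; leave it. Origin: centre of its underside
- tape: white roll of tape, 68 mm in diameter, 22 mm high; leave it. Origin: centre of its underside
- spray: white and red bottle, 56 mm in diameter, 170 mm tall; leave it. Origin: centre of its underside
- jar: amber jar, 48 mm in diameter, 55 mm tall; leave it. Origin: centre of its underside
Things that resemble listed ones, but are neither listed nor needed, are in the scene too. Leave any blue or purple look-alike of the damper1 alone.

How it is judged:
By the outcome, as a careful person would: the job done as asked, in the order asked, and still so for the second after the job is handed in, with the robot touching nothing.
Of damper1, damper2, damper3, wheel2 only 2 to 4 are there at a start; the rules pass over those that are not, and their reading is None.
At some moment in a run one of wheel1, wheel2 may be knocked a few centimetres aside while the robot is not near it.
It also fails if it takes over 210 s, if anything falls off the work surface, if the arm or the gripper's body presses on something with over 40 N, if the wrist force passes 120 N, or if a joint passes its speed limit or range.

## Working session

There is one attempt and no reset: what is moved stays moved. The work goes in short steps, each a Python script; the robot and the scene stay as the last script left them, time stands still between calls to the robot, and variables do not carry over. Pictures are saved under pics/ and viewed, about 12 in all and at most 16, crops included, and the job is handed in when it is done.

```bash
mkdir -p pics; ls
cat > h.py <<'E'
import numpy as np, cv2
from station import r
def snap(name, fn=None):
    s=r.snapshot(name)
    if fn: cv2.imwrite('pics/'+fn, cv2.cvtColor(s['frame'],cv2.COLOR_RGB2BGR))
    return s
def K(s): return np.array([[s['fx'],0,s['cx']],[0,s['fy'],s['cy']],[0,0,1.]])
def world(s,uv,z):
    """pixels -> world points on plane z"""
    p=cv2.undistortPoints(np.array(uv,float).reshape(-1,1,2),K(s),np.array(s['dist_coeffs'],float)).reshape(-1,2)
    R=np.array(s['R']);t=np.array(s['t']); c=-R.T@t
    d=np.c_[p,np.ones(len(p))]@R
    return c+d*((z-c[2])/d[:,2])[:,None]
def pix(s,X):
    R=np.array(s['R']);t=np.array(s['t'])
    return cv2.projectPoints(np.array(X,float).reshape(-1,1,3),cv2.Rodrigues(R)[0],t.astype(float),K(s),np.array(s['dist_coeffs'],float))[0].reshape(-1,2)
E
python3 - <<'E'
from h import *
for n in('top','scene'):
    s=snap(n,n+'0.png'); R=np.array(s['R']); print(n,-R.T@np.array(s['t']),R[2],s['fx'])
print(r.sense())
E
```

```text
pics
top [ 0.27935581 -0.01778261  1.5619352 ] [ 0.16256824  0.00116826 -0.98669661] 463.54231110529366
scene [1.35256054 0.05175047 0.87963901] [-0.70470663 -0.02857251 -0.70892325] 459.0254997572105
{'clock': 0.1, 'joints': array([ 6.62518571e+01,  5.25942637e+00,  7.05741993e+01,  3.01037131e-03,
        1.04263864e+02, -3.24751676e+00]), 'joint_vel': array([-0.08313355, -0.16098821, -0.22108884,  0.1403086 ,  0.02102232,
        0.01884527]), 'joint_torque': array([ 1.96954796e-03, -4.47851908e+01, -4.07573283e+01,  7.00130244e-02,
        2.83215672e-02, -1.27931485e-04]), 'tcp_pos': array([0.21013913, 0.56206719, 0.40362075]), 'orientation': array([-1.79902833e+02, -8.43685187e-03,  1.59500106e+02]), 'contact_force': array([ 0.11747779,  0.42754667, -0.23888621]), 'torque': array([ 0.01628642, -0.03054163, -0.00012584]), 'opening': 0.08783189893175862}
```

View pics/top0.png

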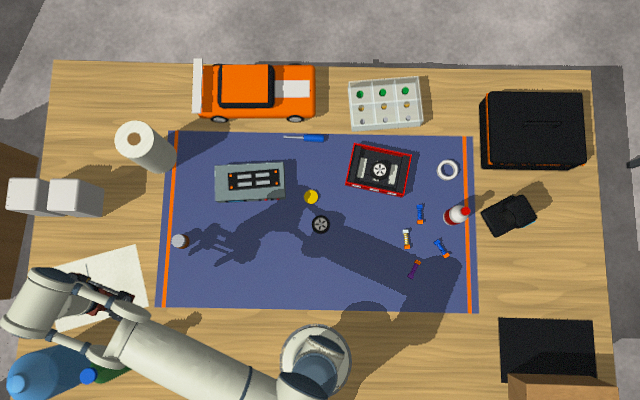

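View pics/scene0.png

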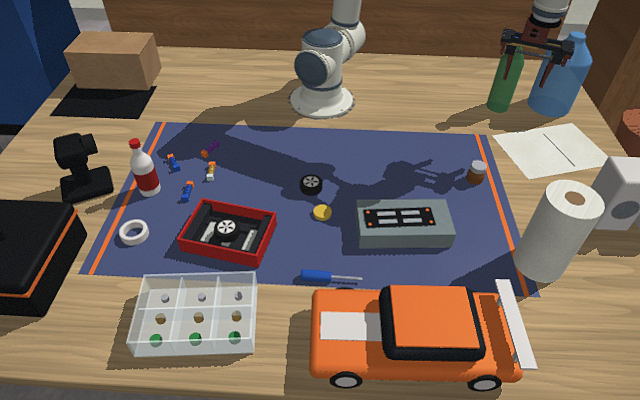

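The top view shows the case at (380,170), wheel1 in it at (380,170), wheel2 at (320,224), the charger with the plate at (250,182) and the cap at (311,197).

Damper candidates are (407,238), which looks yellow, and look-alikes at (420,213) blue, (441,246) blue and (413,268) purple. I'll check these in one close crop.

Run:
```python
import cv2,numpy as np
a=cv2.imread('pics/top0.png');b=cv2.imread('pics/scene0.png')
f=lambda i,x0,y0,w,h,W,H:cv2.resize(i[y0:y0+h,x0:x0+w],(W,H),interpolation=cv2.INTER_CUBIC)
o=np.vstack([np.hstack([f(a,340,135,80,60,400,300),f(a,390,195,80,60+0,400,300)]),np.hstack([f(b,175,190,108,81,400,300),f(b,155,130,80,60+15,400,300)])])
cv2.imwrite('pics/c0.png',o)
```

```text
(no output)
```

View pics/c0.png

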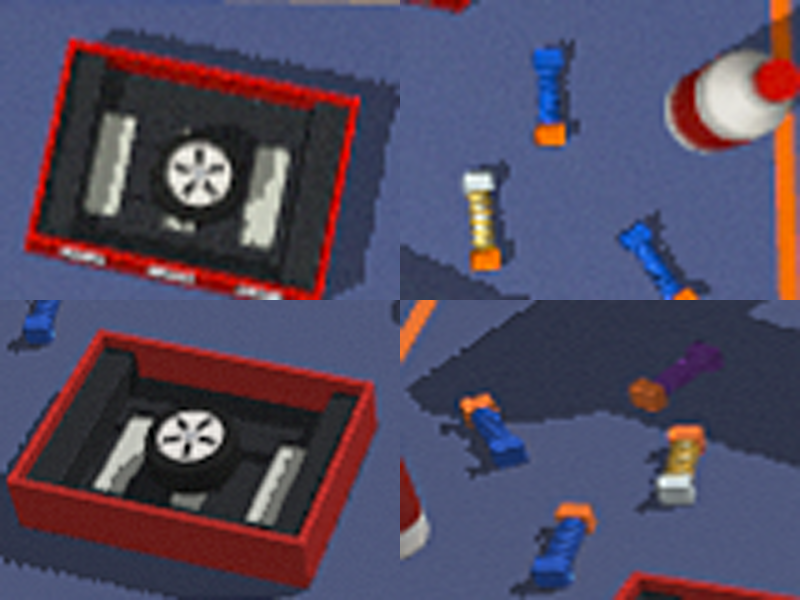

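The crop shows that only (407,238) has a yellow spring; the others are blue, blue and purple. The white bars in the case are cradle floors. So the set is one damper, wheel1 and wheel2. I'll take rough positions from the top view, then go over things with the wrist camera.

```bash
cat >> h.py <<'E'
def rot(yaw): return [180,0,yaw]
def go(x,y,z,yaw,how='reach',speed=0.15):
    """grasp point at x,y,z tool down"""
    if how=='reach': r.reach([x,y,z+.163],rot(yaw))
    else: r.servo_line([x,y,z+.163],rot(yaw),speed=speed)
def st(): 
    s=r.sense(); print('t%.1f'%s['clock'],'p',s['tcp_pos'].round(4),'yaw',s['orientation'].round(1),'F',s['contact_force'].round(1),'op',round(s['opening'],4),'j6',s['joints'].round(0)[5])
E
python3 - <<'E'
from h import *
import cv2
s=r.snapshot('top')
print('case rim',world(s,[(354.4,143.4),(411.6,154.6),(404.4,194.6),(345.6,185)],.046).round(3).tolist())
print('wheel1',world(s,[(379.5,170)],.038).round(3),'wheel2',world(s,[(320,224)],.026).round(3))
print('damper ends',world(s,[(485/5+390-80,182/5+195),(407,247)],.009).round(3).tolist())
print('charger',world(s,[(215,166),(284,162),(285,198),(216,202)],.05).round(3).tolist())
st()
p=world(s,[(345,200)],0)[0]
r.reach([.50,-.16,.45],rot(0)); st()
w=snap('wrist','w1.png'); R=np.array(w['R']); print(-R.T@np.array(w['t']),R, w['fx'])
E
```

```text
case rim [[0.712, -0.117, 0.046], [0.677, -0.31, 0.046], [0.54, -0.284, 0.046], [0.569, -0.089, 0.046]]
wheel1 [[ 0.624 -0.203  0.038]] wheel2 [[ 0.439 -0.007  0.026]]
damper ends [[0.422, -0.299, 0.009], [0.37, -0.298, 0.009]]
charger [[0.623, 0.347, 0.05], [0.642, 0.118, 0.05], [0.52, 0.11, 0.05], [0.502, 0.337, 0.05]]
t0.1 p [0.2101 0.5621 0.4038] yaw [-179.9   -0.   159.5] F [-0.8  0.   0.6] op 0.0881 j6 -3.0
t2.9 p [ 0.5002 -0.1594  0.4499] yaw [-1.8e+02  0.0e+00  1.0e-01] F [ 0.1  0.1 -0.4] op 0.0876 j6 69.0
[ 0.57445101 -0.15996009  0.42969336] [[ 1.58220389e-03 -9.99998456e-01 -7.64784655e-04]
 [-9.62893023e-01 -1.72989417e-03  2.69877811e-01]
 [-2.69878717e-01  3.09404086e-04 -9.62894274e-01]] 343.56231211787724
```

View pics/w1.png

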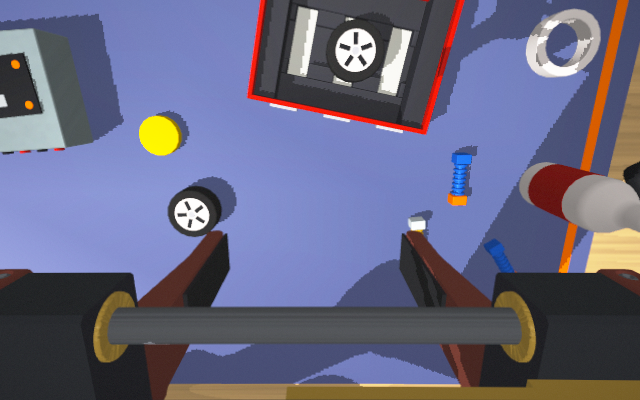

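The wrist view shows the case at top centre with wheel1 at (355,48), wheel2 at (195,210) and the cap at (160,135). The rough numbers agree with the given sizes: case about 196 x 142 mm, charger about 229 x 122 mm. Next I'll refine the case pose from straight above, where only the rim's outer edge bounds the red, then take wheel1 out.

```bash
cat >> h.py <<'E'
def blob(s,mask,z,px=0.0005,c=(0,0),half=.2,close=9):
    """rectify mask onto plane z around c; return largest contour in metres"""
    n=int(2*half/px); g=np.arange(n)*px-half
    X,Y=np.meshgrid(c[0]+g,c[1]+g); P=np.c_[X.ravel(),Y.ravel(),np.full(X.size,z)]
    uv=pix(s,P).astype(np.float32).reshape(n,n,2)
    m=cv2.remap(mask,uv[...,0],uv[...,1],cv2.INTER_LINEAR)
    m=((m>127)*255).astype(np.uint8)
    if close: m=cv2.morphologyEx(m,cv2.MORPH_CLOSE,np.ones((close,close)))
    cs=cv2.findContours(m,cv2.RETR_EXTERNAL,cv2.CHAIN_APPROX_NONE)[0]
    k=max(cs,key=cv2.contourArea).reshape(-1,2)
    return (k*px-half+np.array(c)).astype(np.float32)
def rect(k):
    """centre, long side, short side, yaw of long axis measured from +y (deg)"""
    (x,y),(a,b),_=q=cv2.minAreaRect(k*1000); B=cv2.boxPoints(q); e=[B[1]-B[0],B[2]-B[1]]
    l=max(e,key=np.linalg.norm); l=l*np.sign(l[1])
    return np.array([x,y])/1000,max(a,b),min(a,b),np.degrees(np.arctan2(-l[0],l[1]))
def hsv(s): return cv2.cvtColor(s['frame'],cv2.COLOR_RGB2HSV)
def red(s): 
    H=hsv(s); return (((H[...,0]<6)|(H[...,0]>174))&(H[...,1]>150)&(H[...,2]>90)).astype(np.uint8)*255
E
python3 - <<'E'
from h import *
r.reach([.545,-.195,.47],rot(-10))
w=snap('wrist','w2.png')
R=np.array(w['R']); print(-R.T@np.array(w['t']))
k=blob(w,red(w),.046,c=(.62,-.2)); print('case',rect(k))
H=hsv(w); white=((H[...,1]<60)&(H[...,2]>180)).astype(np.uint8)*255
u=pix(w,[[.624,-.203,.038]])[0]; m=np.zeros_like(white); cv2.circle(m,tuple(int(v) for v in u),22,255,-1)
k=blob(w,white&m,.038,c=(.62,-.2),half=.06,close=25);print('wheel1 hub',cv2.minEnclosingCircle(k*1000))
st()
E
```

```text
[ 0.61889977 -0.20855125  0.44909173]
case (array([ 0.62836121, -0.19878162]), 200.01943969726562, 142.1611785888672, np.float32(-11.204295))
wheel1 hub ((626.1830444335938, -202.83660888671875), 21.675447463989258)
t3.4 p [ 0.5453 -0.1947  0.4694] yaw [-1.8e+02  1.0e-01 -9.9e+00] F [-0.7  0.2  0.4] op 0.0877 j6 77.0
```

View pics/w2.png

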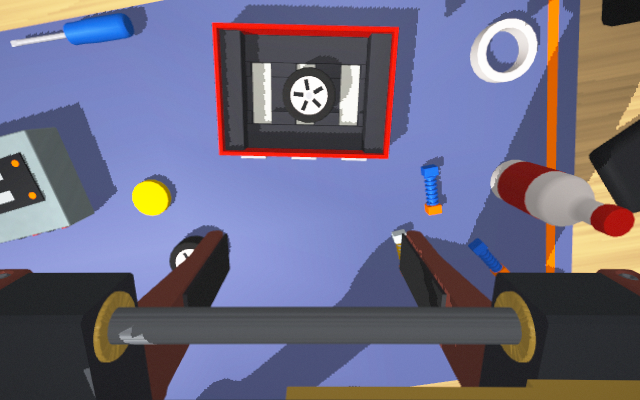

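The rim measures 200.0 x 142.2 mm, as it should. Case centre is (0.628, -0.199), yaw -11.2°, and wheel1 is at (0.626, -0.203). Taking wheel1 out now.

```bash
cat >> h.py <<'E'
CC=np.array([.6284,-.1988]); CY=-11.2
def case(x,y,yaw=None):
    a=np.radians(CY if yaw is None else yaw); return CC+np.array([[np.cos(a),-np.sin(a)],[np.sin(a),np.cos(a)]])@[x,y]
E
python3 - <<'E'
from h import *
x,y=.626,-.203
go(x,y,.14,CY); go(x,y,.037,CY,'l'); st()
r.grab(15); st()
go(x,y,.17,CY,'l'); st()
go(.41,.15,.17,0); go(.41,.15,.029,0,'l',.1); go(.41,.15,.026,0,'l',.03); st(); r.let_go(); go(.41,.15,.12,0,'l'); st()
r.reach([.34,-.29,.36],rot(0))
w=snap('wrist','w3.png'); st()
E
```

```text
t5.0 p [ 0.6264 -0.2032  0.2019] yaw [ 1.80e+02 -1.00e-01 -1.12e+01] F [-0.3 -0.1 -0.4] op 0.0882 j6 80.0
t5.5 p [ 0.6261 -0.203   0.2006] yaw [180.   -0.  -11.2] F [-0.  -0.2  1.5] op 0.0617 j6 80.0
t6.5 p [ 0.6259 -0.2029  0.3314] yaw [-1.80e+02  1.00e-01 -1.12e+01] F [ 0.4 -0.6 -0.3] op 0.0615 j6 80.0
t9.8 p [0.41  0.15  0.189] yaw [180.   0.   0.] F [-0.6  0.5  0.1] op 0.0615 j6 106.0
t11.2 p [0.4098 0.15   0.282 ] yaw [1.8e+02 1.0e-01 0.0e+00] F [-0.8 -0.2  0.8] op 0.088 j6 106.0
t12.9 p [ 0.3405 -0.2893  0.3597] yaw [-1.8e+02  0.0e+00  1.0e-01] F [-0.4 -0.5  0.3] op 0.0877 j6 45.0
```

View pics/w3.png

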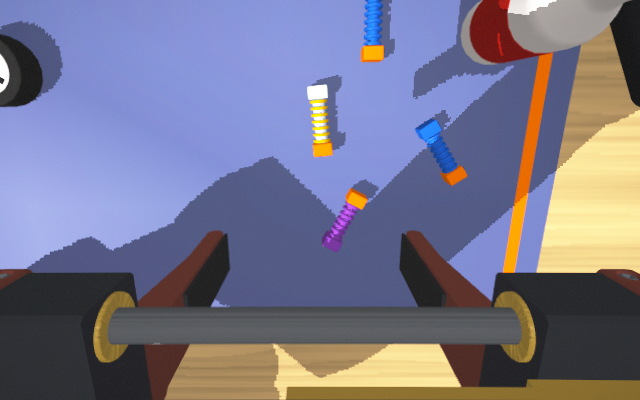

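The wrist view shows the yellow damper from (317,85) silver end to (322,157) orange end. Look-alikes stay at least 45 mm clear of the finger footprint.

Run:
```python
from h import *
w=r.snapshot('wrist')
H=hsv(w); b=(H[...,0]>100)&(H[...,0]<160)&(H[...,1]>50)
m=((~b)*255).astype(np.uint8); m[:80]=0; m[162:]=0; m[:,:300]=0; m[:,340:]=0
k=blob(w,m,.016,c=(.40,-.295),half=.06,close=15); c,L,S,yaw=rect(k)
yaw=yaw-90 if yaw>0 else yaw+90   # angle of long axis from x
print(c,L,S,yaw)
if 60<L<70 and 15<S<24:
    go(*c,.10,yaw); go(*c,.022,yaw,'l',.1); st(); r.grab(12); st()
    go(*c,.13,yaw,'l'); st()
```

```text
[ 0.39681998 -0.29496375] 64.92402648925781 18.997156143188477 5.599327
t14.4 p [ 0.397  -0.2952  0.1859] yaw [ 1.799e+02 -1.000e-01  5.600e+00] F [0.7 0.5 0.2] op 0.0879 j6 44.0
t15.6 p [ 0.3968 -0.295   0.185 ] yaw [-180.     0.     5.6] F [-0.3 -0.3  0.1] op 0.0153 j6 44.0
t16.4 p [ 0.3967 -0.2948  0.2918] yaw [-1.799e+02  1.000e-01  5.600e+00] F [-0.5  0.3 -0.5] op 0.0158 j6 44.0
```

Run:
```python
from h import *
c=case(0,0)
go(*c,.13,CY); go(*c,.032,CY,'l',.1); st(); go(*c,.0265,CY,'l',.02); st()
r.let_go(); go(*c,.15,CY,'l')
r.reach([.545,-.195,.40],rot(CY)); w=snap('wrist')
a=w['frame'][0:200,180:440]; cv2.imwrite('pics/w4.png',cv2.resize(a,(780,600))[...,::-1])
# charger & plate view
r.reach([.50,.22,.45],rot(4.6)); snap('wrist','w5.png'); st()
```

```text
t18.5 p [ 0.6287 -0.1989  0.1961] yaw [ 1.80e+02 -1.00e-01 -1.12e+01] F [0.4 1.7 0.3] op 0.0158 j6 81.0
t19.0 p [ 0.6284 -0.1988  0.1894] yaw [-180.     0.   -11.2] F [ 0.2  0.4 -0.2] op 0.0155 j6 81.0
t23.3 p [0.5006 0.2191 0.4496] yaw [180.    0.    4.5] F [-0.2  0.5 -0.9] op 0.0877 j6 106.0
```

View pics/w4.png

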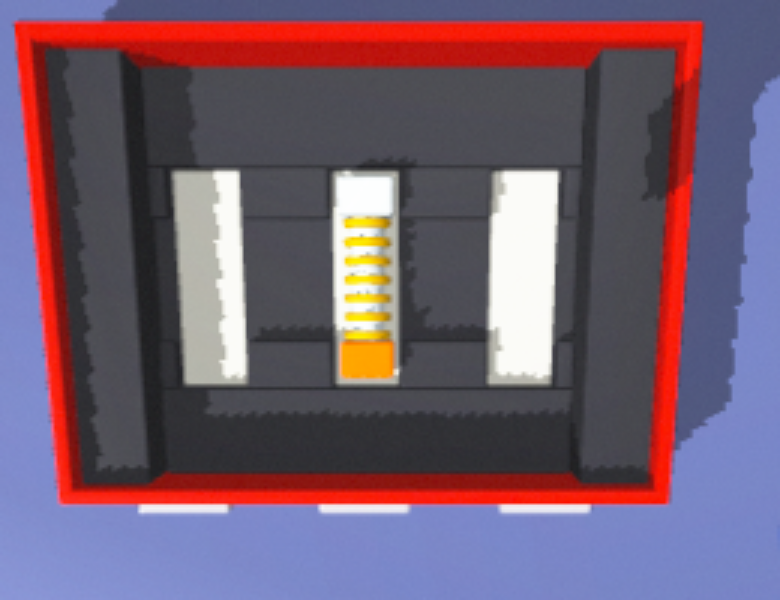

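View pics/w5.png

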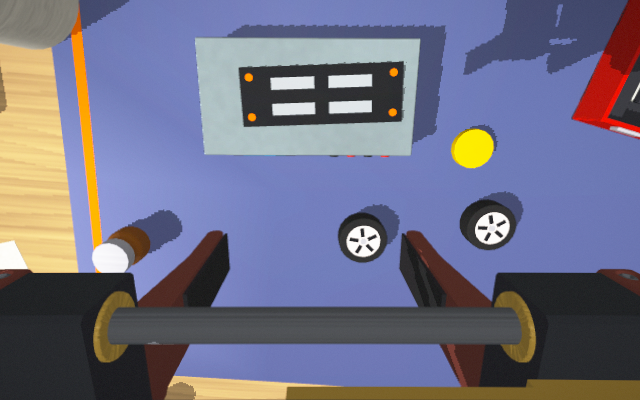

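The damper sits squarely in the middle cradle. The second view shows the plate on the charger with its dots at (249,77), (394,72), (393,112) and (252,117), and both wheels on the table. Next I'll measure the plate and charger, press and slide.

```bash
cat >> h.py <<'E'
def plate(s,z,c,box=None):
    H=hsv(s); m=((H[...,2]<75)*255).astype(np.uint8)
    P=np.array([pix(s,[[c[0]+a,c[1]+b,z]])[0] for a,b in box]).astype(np.int32)
    q=np.zeros_like(m); cv2.fillConvexPoly(q,cv2.convexHull(P),255)
    return rect(blob(s,m&q,z,c=c,half=.16,close=15))
E
python3 - <<'E'
from h import *
w=r.snapshot('wrist'); f=w['frame']
d=plate(w,.0525,(.575,.22),[(a,b) for a in(-.055,.055) for b in(-.11,.11)]); print('plate',d)
d4=world(w,[(249,77),(394,72),(393,112),(252,117)],.0525); print(d4.round(4).tolist(),d4.mean(0))
C=world(w,[(195,38),(420,38.5),(412,155.5),(203,155)],.05); print(C.round(4).tolist())
q=rect(C[:,:2].astype(np.float32)); print('charger',C.mean(0),q)
R=np.array(w['R']);print(-R.T@np.array(w['t']))
E
```

```text
plate (array([0.58173486, 0.21719925]), 169.67324829101562, 60.24029541015625, np.float32(6.4210434))
[[0.5931, 0.2933, 0.0525], [0.6097, 0.1444, 0.0525], [0.57, 0.1397, 0.0525], [0.553, 0.2891, 0.0525]] [0.58146509 0.21662712 0.0525    ]
[[0.626, 0.3491, 0.05], [0.6435, 0.1222, 0.05], [0.5253, 0.1116, 0.05], [0.5076, 0.3423, 0.05]]
charger [0.57559964 0.23131213 0.05      ] (array([0.57561255, 0.23149088]), 231.3428497314453, 118.72403717041016, np.float32(4.3775353))
[0.57454018 0.22419234 0.42928125]
```

Plate measures 169.7 x 60.2 mm and charger 231 x 119 mm, both as given. I'll slide 75 mm along the plate axis toward the case.

Run:
```python
from h import *
c=np.array([.5815,.2172]); yaw=6.4; a=np.radians(yaw); u=np.array([np.sin(a),-np.cos(a)])
r.grab(10); go(*c,.10,yaw)
z=.0525+.019+.004; go(*c,z,yaw,'l',.1); r.wait(.2); f0=r.sense()['contact_force'][2]
for i in range(24):
    z-=.0005; go(*c,z,yaw,'l',.02); r.wait(.05); f=np.mean([r.sense()['contact_force'][2] for _ in range(3)])-f0
    if abs(f)>9: break
print('press',z,f); st()
e=c+u*.0755; go(*e,z,yaw,'l',.05); st()
go(*e,.13,yaw,'l'); r.let_go()
r.reach([.50,.17,.45],rot(4.6)); w=snap('wrist','w6.png')
print(plate(w,.0525,tuple(e),[(a,b) for a in(-.055,.055) for b in(-.11,.11)])); st()
```

```text
press 0.06999999999999999 9.008066937847783
t29.4 p [0.5814 0.2172 0.2348] yaw [-1.8e+02 -1.0e-01  6.4e+00] F [-4.1 -0.6  9.2] op 0.0006 j6 101.0
t31.1 p [0.5903 0.1431 0.2349] yaw [-179.9   -0.2    6.4] F [0.3 3.  6.6] op 0.0006 j6 94.0
(array([0.590901  , 0.14367596]), 169.7379608154297, 60.54877853393555, np.float32(6.5198107))
t33.8 p [0.5007 0.1699 0.4473] yaw [179.9   0.2   4.6] F [ 0.6 -0.  -0.5] op 0.0879 j6 100.0
```

View pics/w6.png

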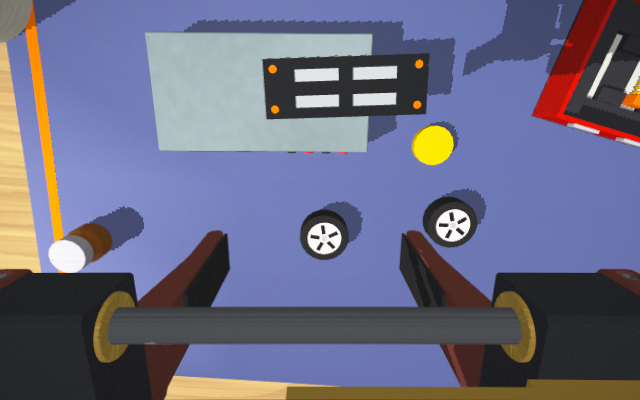

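The plate hangs out about 58 mm and is still square (6.5°), with its end at (428,85). Gripping it 37 mm from the end, across its width.

Run:
```python
from h import *
c=np.array([.5909,.1437]); yaw=6.5; a=np.radians(yaw); u=np.array([np.sin(a),-np.cos(a)])
g=c+u*.048; Y=yaw+90
go(*g,.13,Y); st(); go(*g,.059,Y,'l',.08); st(); r.grab(25); st()
go(*g,.075,Y,'l',.03); go(*g,.15,Y,'l',.1); r.wait(.3); st()
snap('wrist','w7.png')
```

```text
t35.4 p [0.5964 0.096  0.2927] yaw [-180.    -0.    96.5] F [-0.5 -0.8  0.4] op 0.0876 j6 -1.0
t36.4 p [0.5966 0.096  0.2228] yaw [179.9   0.   96.5] F [-0.4  0.2 -0.6] op 0.0876 j6 -1.0
t37.0 p [0.5964 0.096  0.2222] yaw [180.   -0.   96.5] F [ 0.6 -0.1  0.6] op 0.0593 j6 -1.0
t38.9 p [0.5963 0.096  0.3124] yaw [-179.9   -0.    96.5] F [ 0.   0.2 -0.2] op 0.0592 j6 -1.0
```

View pics/w7.png

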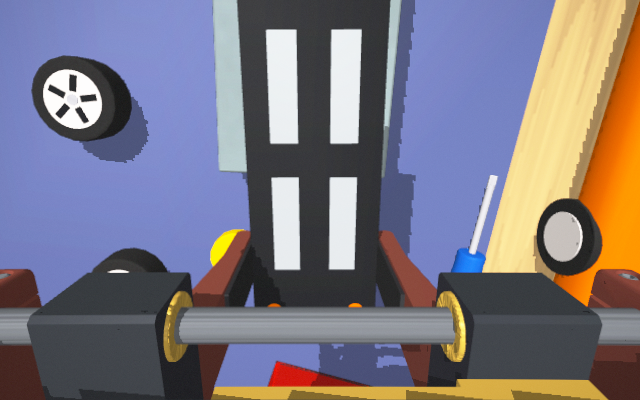

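Run:
```python
from h import *
from scipy.optimize import brentq
w=r.snapshot('wrist'); g=hsv(w)[...,2].astype(int); s=r.sense()
a=np.radians(s['orientation'][2]); tx=np.array([np.cos(a),np.sin(a)]); G=s['tcp_pos'][:2]
for row in(5,60,110,160,200,230):
    v=g[row]; L=312
    # dark plate edges: walk out through last dark pixel
    d=np.where(v<75)[0]; d=d[(d>225)&(d<405)]; l,rr=d.min()-.5,d.max()+.5
    try:
        z=brentq(lambda z:np.linalg.norm(np.diff(world(w,[(l,row),(rr,row)],z),axis=0))-.060,.05,.3)
        P=world(w,[(l,row),(rr,row)],z)[:,:2].mean(0)-G; print(row,l,rr,'z%.4f'%z,'along %.4f across %.4f'%(P@tx,P@[-tx[1],tx[0]]))
    except Exception as e: print(row,l,rr,e)
print('expected z top', s['tcp_pos'][2]-.163-.0065)
P=world(w,[(315.5,161)],s['tcp_pos'][2]-.163-.0065)[0][:2]-G; print('centre',P@tx,P@[-tx[1],tx[0]])
```

```text
5 237.5 389.5 z0.1407 along 0.1096 across 0.0000
60 240.5 386.5 z0.1408 along 0.0894 across 0.0000
110 243.5 383.5 z0.1402 along 0.0695 across 0.0000
160 246.5 381.5 z0.1407 along 0.0480 across -0.0002
200 248.5 379.5 z0.1410 along 0.0296 across -0.0002
230 250.5 378.5 z0.1412 along 0.0150 across -0.0004
expected z top 0.14319608543354226
centre 0.04794917564971187 -0.0008518883263680767
```

The plate is level and its centre lies 48.0 mm from the grip, as planned. Laying it on the ledges.

Run:
```python
from h import *
g=case(0,-.048); Y=CY+90
go(*g,.15,Y); go(*g,.055,Y,'l',.1); r.wait(.3); st(); f0=r.sense()['contact_force'][2]; z=.055
while z>.0425:
    z-=.0007; go(*g,z,Y,'l',.02); r.wait(.05); f=np.mean([r.sense()['contact_force'][2] for _ in range(3)])-f0
    if f>2.0: break
print(z,f); st(); r.let_go(); r.wait(.2); go(*g,.15,Y,'l',.1)
r.reach([.545,-.195,.40],rot(CY)); w=snap('wrist')
a=w['frame'][0:200,180:440]; cv2.imwrite('pics/w8.png',cv2.resize(a,(780,600))[...,::-1])
p=plate(w,.0385,tuple(case(0,0)),[(a,b) for a in(-.05,.05) for b in(-.10,.10)]); q=rect(blob(w,red(w),.046,c=tuple(CC)))
print('plate',p,'case',q)
d=p[0]-q[0]; a=np.radians(q[3]); print('offset in case', d@[np.cos(a),np.sin(a)], d@[-np.sin(a),np.cos(a)],'yaw',p[3]-q[3]); st()
```

```text
t41.6 p [ 0.6192 -0.2459  0.2185] yaw [180.    0.   78.8] F [ 0.3 -0.1 -0.7] op 0.0596 j6 -13.0
0.04450000000000001 5.621646443921941
t46.1 p [ 0.6191 -0.2459  0.2082] yaw [180.    0.   78.8] F [-2.3 -0.   4.9] op 0.0592 j6 -13.0
plate (array([ 0.62854846, -0.19831708]), 201.6935272216797, 101.27770233154297, np.float32(-0.3370617)) case (array([ 0.62822321, -0.19877524]), 199.83811950683594, 141.68235778808594, np.float32(-11.132824))
offset in case 0.0002306722532363002 0.0005123406687298641 yaw 10.795762
t49.7 p [ 0.5451 -0.1951  0.3994] yaw [-180.     0.   -11.2] F [-0.3 -0.3  0.5] op 0.0879 j6 78.0
```

View pics/w8.png

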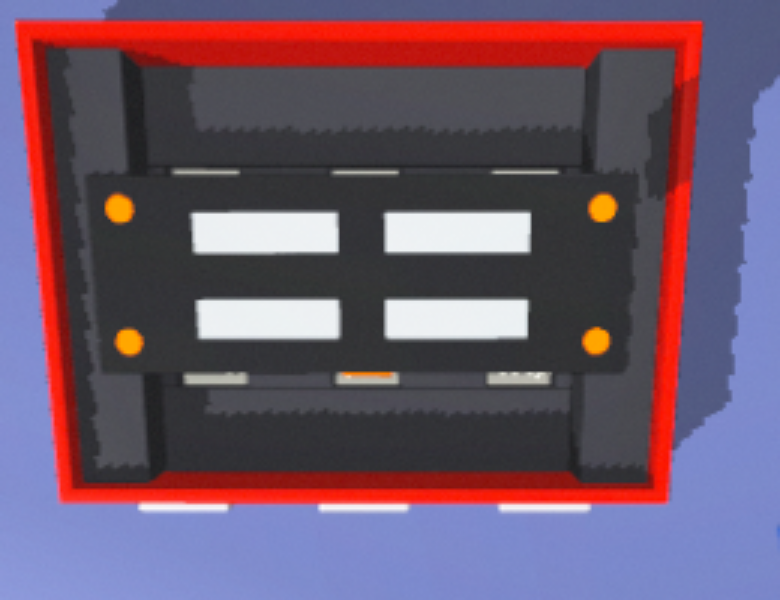

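The plate lies across both ledges with its dots at the corners; the dark foam spoils the outline, so I'll check it from the orange dots. I'll also find both wheels afresh.

```bash
cat >> h.py <<'E'
def dots(s,c=None,z=.0385):
    H=hsv(s); m=((H[...,0]>8)&(H[...,0]<22)&(H[...,1]>150)&(H[...,2]>150)).astype(np.uint8)
    n,_,S,C=cv2.connectedComponentsWithStats(m)
    P=np.array([world(s,[C[i]],z)[0][:2] for i in range(1,n) if S[i,4]>12])
    a=np.radians(CY); L=(P-CC)@np.array([[np.cos(a),-np.sin(a)],[np.sin(a),np.cos(a)]])
    return L[(abs(abs(L[:,0])-.020)<.008)&(abs(abs(L[:,1])-.075)<.01)]
def hubs(s,z):
    H=hsv(s); m=((H[...,1]<50)&(H[...,2]>190)).astype(np.uint8)
    m=cv2.morphologyEx(m,cv2.MORPH_CLOSE,np.ones((7,7)))
    n,_,S,C=cv2.connectedComponentsWithStats(m); out=[]
    for i in range(1,n):
        x,y,ww,h,A=S[i]
        if A<150 or y+h>270: continue
        k=np.stack([(_==i)*255])[0].astype(np.uint8); cnt=max(cv2.findContours(k,0,1)[0],key=cv2.contourArea).reshape(-1,2)
        c,rad=cv2.minEnclosingCircle((world(s,cnt,z)[:,:2]*1000).astype(np.float32))
        out.append((np.array(c).round(1),round(rad,1),A,C[i].round()))
    return out
E
python3 - <<'E'
from h import *
L=dots(r.snapshot('wrist'))*1000; print(L.round(1),L.mean(0).round(2))
r.reach([.345,.08,.40],rot(0)); w=snap('wrist','w9.png')
for h in hubs(w,.026): print(h)
st()
E
```

```text
[[ 20.2  75.5]
 [ 20.7 -74.4]
 [-19.3 -74.5]
 [-20.   75.2]] [0.39 0.45]
(array([409.9, 149.4]), 21.0, np.int32(1437), array([244., 111.]))
(array([404.5,  21.9]), 21.1, np.int32(1418), array([371., 117.]))
t51.0 p [0.3456 0.0796 0.4   ] yaw [ 1.8e+02  0.0e+00 -1.0e-01] F [-0.1 -0.8 -0.5] op 0.0879 j6 98.0
```

View pics/w9.png

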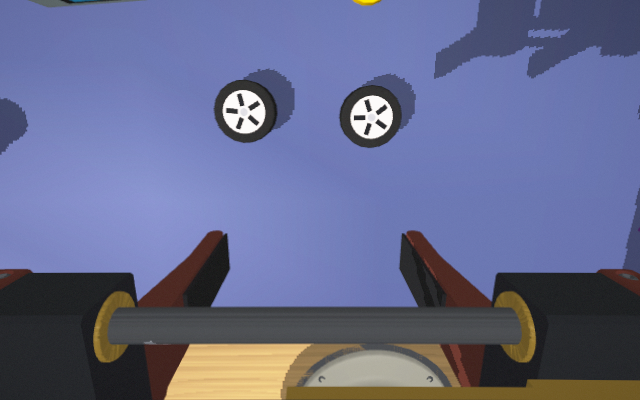

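The plate is within 0.5 mm and about 0.3° of centred and square. The wrist view shows wheel1 at hub (244,111) → (0.410, 0.149) and wheel2, since knocked aside, at (371,117) → (0.4045, 0.022). Packing wheel2, then re-locating wheel1.

```bash
cat >> h.py <<'E'
def wheel(x,y,cy):
    Y=CY+90; go(x,y,.12,90); go(x,y,.027,90,'l',.12); r.grab(15); st()
    go(x,y,.16,90,'l'); op=r.sense()['opening']
    if not .055<op<.066: raise SystemExit('bad grip')
    g=case(0,cy); go(*g,.16,Y); go(*g,.072,Y,'l',.1); r.wait(.2); f0=r.sense()['contact_force'][2]; z=.072
    while z>.0635:
        z-=.0007; go(*g,z,Y,'l',.02); r.wait(.05); f=np.mean([r.sense()['contact_force'][2] for _ in range(3)])-f0
        if f>1.5: break
    print('down',z,f); r.let_go(); r.wait(.1); go(*g,.16,Y,'l',.12)
E
python3 - <<'E'
from h import *
wheel(.4045,.0219,-.038)
r.reach([.345,.10,.40],rot(0)); w=snap('wrist')
for h in hubs(w,.026): print(h)
st()
E
```

```text
t54.0 p [0.4046 0.0219 0.1903] yaw [180.   0.  90.] F [-0.2  0.8  1.4] op 0.0616 j6 -2.0
down 0.07059999999999998 1.7282456334057463
(array([409.8, 149.4]), 21.1, np.int32(1441), array([264., 111.]))
t61.5 p [0.3454 0.0998 0.3998] yaw [180.   0.  -0.] F [-0.1 -0.  -0.2] op 0.0884 j6 101.0
```

The touch triggered about 5 mm early, probably noise or motion, so I'll look at wheel2 before placing wheel1.

```bash
sed -i 's/f>1.5: break/f>3.5: break/' h.py
python3 - <<'E'
from h import *
r.reach([.545,-.195,.40],rot(CY)); w=snap('wrist')
a=w['frame'][0:200,180:440]; cv2.imwrite('pics/w10.png',cv2.resize(a,(780,600))[...,::-1])
L=dots(w)*1000; print(L.round(1))
A=np.radians(CY)
for h in hubs(w,.0645): print(h, ((h[0]/1000-CC)@np.array([[np.cos(A),-np.sin(A)],[np.sin(A),np.cos(A)]])).round(4))
st()
E
```

```text
[[ 20.1  75.4]
 [ 20.7 -74.6]
 [-19.3 -74.6]
 [-19.8  75.3]]
(array([ 632.2, -403.5]), 33.7, np.int32(2711), array([537.,  40.])) [ 0.0435 -0.2001]
(array([ 621.5, -236.1]), 21.1, np.int32(1896), array([344.,  90.])) [ 0.0005 -0.0379]
(array([ 645.7, -174.5]), 21.2, np.int32(626), array([269.,  77.])) [0.0123 0.0272]
(array([ 621.9, -169.8]), 20.9, np.int32(605), array([270., 106.])) [-0.012   0.0272]
(array([554.5, 115.8]), 28.9, np.int32(751), array([  8., 240.])) [-0.1336  0.2943]
t62.9 p [ 0.5449 -0.1937  0.4008] yaw [-1.80e+02 -1.00e-01 -1.11e+01] F [ 0.3 -0.1  0.3] op 0.0876 j6 78.0
```

View pics/w10.png

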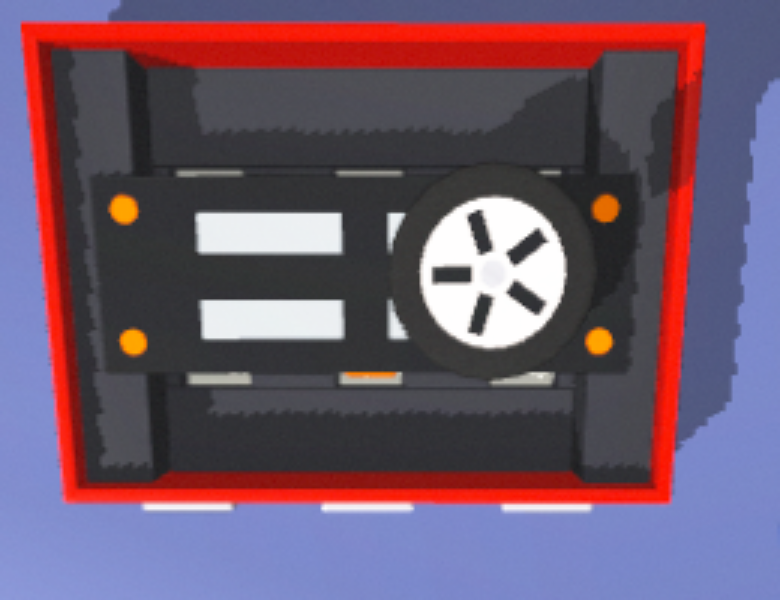

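Wheel2 lies flat at (0.5, -37.9) mm in the case and the plate is undisturbed. Placing wheel1, re-measured first.

Run:
```python
from h import *
r.reach([.345,.10,.40],rot(0)); hs=[h for h in hubs(r.snapshot('wrist'),.026) if abs(h[1]-21)<1.5]; print(hs)
assert len(hs)==1
x,y=hs[0][0]/1000
wheel(x,y,.038)
r.reach([.545,-.195,.40],rot(CY)); w=snap('wrist')
a=w['frame'][0:200,180:440]; cv2.imwrite('pics/w11.png',cv2.resize(a,(780,600))[...,::-1])
print((dots(w)*1000).round(1)); A=np.radians(CY)
for h in hubs(w,.0645): print(h, ((h[0]/1000-CC)@np.array([[np.cos(A),-np.sin(A)],[np.sin(A),np.cos(A)]])).round(4))
r.reach([.40,.2,.45],rot(0)); s=snap('scene','s1.png'); st()
```

```text
[(array([409.7, 149.5]), 21.1, np.int32(1435), array([264., 111.]))]
t67.1 p [0.4098 0.1495 0.1903] yaw [180.  -0.  90.] F [-0.5  0.2  1.6] op 0.0615 j6 16.0
down 0.06499999999999993 5.276178320700577
[[ 20.2  75.4]
 [ 20.6 -74.6]
 [-19.7  75.3]
 [-19.2 -74.6]]
(array([ 632.6, -403.5]), 33.7, np.int32(2505), array([535.,  43.])) [ 0.0439 -0.2   ]
(array([ 636.3, -161.6]), 21.2, np.int32(1921), array([256.,  90.])) [0.0005 0.038 ]
(array([ 621.6, -236.1]), 21.1, np.int32(1920), array([343.,  90.])) [ 0.0006 -0.0379]
(array([552.5, 114.5]), 26.8, np.int32(644), array([  8., 241.])) [-0.1353  0.2926]
t78.4 p [0.4006 0.1994 0.4497] yaw [ 1.8e+02  0.0e+00 -1.0e-01] F [-0.2  0.4 -0.3] op 0.0876 j6 112.0
```

View pics/w11.png

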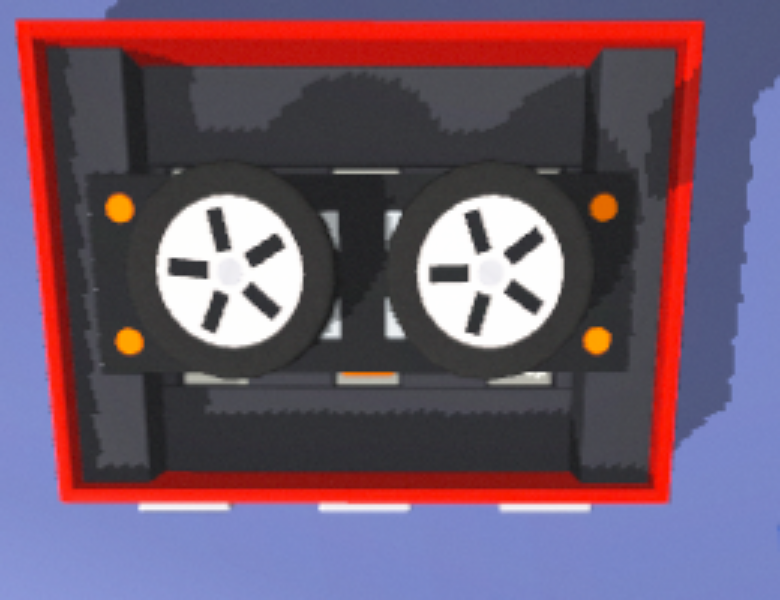

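View pics/s1.png

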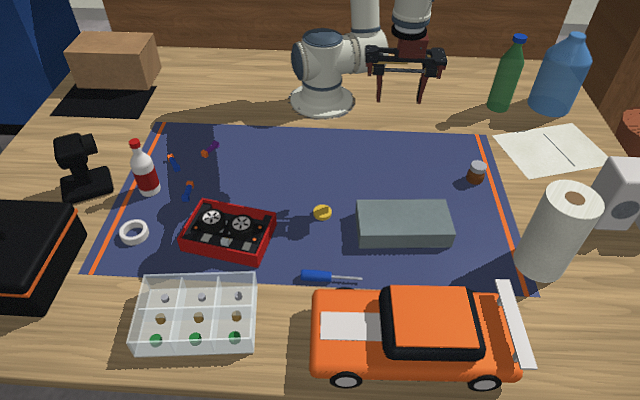

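Both wheels lie flat on the plate's centre line, with hubs at crop pixels (229,271) and (490,272). The scene view shows everything else where it was and the robot clear of it all. Handing in.

```bash
python3 -c "
from h import *
r.hand_in()"
```

```text
the job is handed in; nothing more can be done
```

The case is packed in the order asked, and I handed the job in at about 78 s on the robot's clock. Only one damper (yellow spring) and wheel2 were there alongside wheel1; the two blue and one purple look-alikes were left alone.

- **Wheel1:** taken out of the case first and set down in front of the charger.
- **Damper:** laid in the middle cradle and seen lying squarely in it before the plate covered it.
- **Deck plate:** slid about 75 mm over the charger edge, gripped across its width and laid on the ledges. It is about 0.5 mm off centre and 0.3° off square.
- **Wheels:** both lie flat on the plate's centre line, 38 mm either side of the middle. Wheel2 had been knocked aside during the run, so I found it again before picking it up.

**Checks that failed or disagreed:**
- The outline check on the plate failed against the dark foam, so I used its orange dots instead.
- Placing wheel2, the touch signal came about 5 mm early, so it dropped that far. It still lies flat in place, and the plate did not shift.
- The lifted plate measured about 2.4 mm lower than expected, which I put down to camera calibration.

In the last scene picture, the other things on the table were where they started and the robot was touching nothing.

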